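# Show the stamping plate's edge over the end of the jogging ledge

### The arm

A 6-joint arm with a two-finger parallel gripper is mounted at the origin on the work surface. World frame = base frame: x ahead of the robot, y to its left, z up, the work surface at z = 0. Lengths are in m, angles in rad, forces in N, time in s.
With the tool pointing down it reaches from about 0.425 to 0.95 m from the base axis. Payload 3.5 kg.
Tool frame: the origin (TCP) lies between the finger pads; the fingertips stand 19 mm ahead of it and the grasp point (between the pads) is the TCP (ctrl.nose_length is the distance from the TCP to the fingertips, in m); z points along the fingers, y is the line along which they close (so a half turn about z gives the same grasp; the last joint's range is limited). The gripper opens to 85 mm and grips with 20 to 120 N. Pads are 22 mm wide; open, the fingers measure 114 mm over their backs; the gripper's body (76 mm by 85 mm) begins 54 mm behind the grasp point. The pads swing forward as they close: fully open they stand 13 mm farther back than shut.
Start: joints at [-1.473, 0.286, 1.577, -0, 1.279, -0.15], TCP at [0.166, -0.654, 0.25] pointing down, gripper open.
Joint ranges: [-2.77, 2.77], [-0.9, 2.22], [0.21, 2.48], [-1.53, 4.67], [0.24, 2.81], [-2.84, 2.84]. Speed limits (rad/s): [2.79, 2.79, 3.14, 3.14, 3.14, 3.14].

### API

Orientations are given as a unit quaternion [x, y, z, w].
In Python, from plant import ctrl gives the robot as it stands.
- The arm moves only by the tool apply_moves, never from a script. Its argument "series" is a list of rows, each a list of 6 numbers: the shift along the world's x, y, z scaled (see below), then the turn, a rotation vector about the world's x, y, z scaled (see below). A call has 1 to 20 rows; each row is the pose to reach, as a shift and turn from the pose commanded when the call began; what a row does not reach only later rows make up. The controller multiplies each number of a shift by 0.8 m and each number of a turn by 45 degrees. A row lasts 1/8 s, in which the tool goes at most 62.5 mm and 10.7 degrees, less where a joint would pass 70% of its speed; a pose out of reach is approached as far as the arm can. A call with a number of a shift or a turn outside -1 to 1 is refused whole. A call with a gripper value outside its range is refused whole. "jaw" is the opening, from 0 (shut) to 1 (fully open), set as the call begins (left out, the last holds). The fingers move at their own pace and stop on an object; "squeeze" is the grip in N (left out, the last holds). Time passes only in rows, so rows that repeat a pose let the fingers close. It gives the time, the measured TCP pose, the force, the opening and the grip force at its end, in the units of the state.
- ctrl.get_state(): the state, without advancing time (a new reading comes with each control period).
- ctrl.read_camera(name): name is "scene" or "side" or "wrist"; returns the picture (384x512x3 uint8, red, green, blue); there is no depth.
- ctrl.get_calibration(name): a dict with "fx", "fy", "cx", "cy" (pixels), "dist_coeffs" ([k1, k2, p1, p2, k3] as OpenCV has them; the pictures are not rectified), "xyz" and "orientation" of the camera in the world; the wrist camera has in their place "hand_eye" (4x4, takes a point from camera to tool coordinates, whose origin is the TCP and whose axes are the flange's). Camera axes: x right, y up, looking along -z (the intrinsics and any distortion apply to the point x, -y, -z); pixel columns grow to the right and rows downward; lengths in m; the calibration is good to about 2 mm. A picture is of the moment at which its call begins: read the wrist's pose just before it. get_calibration takes no time and is no camera call.
- ctrl.sign_off(): hands the job in; it is judged then, once.
Trained networks look in the newest picture that a camera, given by its name, has taken for a name from the list of things; names that differ only in an ending like _2 or _b are one class to them, and where a whole thing is asked for, a point or a joint stands for the part that bears it (a point fixed in the world has none). Each returns a list of dicts, best first, with "p" (0 to 1); they miss things now and then, are a little off and sometimes report something else, mostly with a low value. They report only what shows in the picture. A call takes as long as a camera call.
- ctrl.boxes_of(thing, camera): "xy" ([column, row] as shares, 0 to 1, of the picture: columns of its width, rows of its height, amid what is visible of it).
- ctrl.silhouettes(thing, camera): "pixels" (384x512 bool, what is visible of it) and "xy" ([column, row] as shares, 0 to 1, of the picture: columns of its width, rows of its height, amid what is visible of it).
The state is a dict: "time": time; "qpos": joint angles; "dq": joint speeds; "joint_efforts": joint torques, N m; "eef_pos": TCP position; "tcp_rot": TCP orientation; "contact_force": force on the tool from outside, world axes, zero at the start; "wrist_torque": the same for the moment, N m; "opening": opening from 0.0 (shut) to 1.0 (fully open); "finger_force": force on a finger pad.
Only numpy, scipy, OpenCV 4.12 (cv2) and the standard library are available. Lean on these libraries where they do the work, as an engineer would, in place of code of your own. Each camera call takes 0.05 s, during which the arm holds its last target. There are 200 camera calls.

### The job

A flat metal stamping plate lies askew on the raised ledge. Using fingertip pushes only, slide it flush against the ledge's low fence and along the fence until about a quarter of its length sticks out over the end of the ledge beside the open tray, so that the next pair of hands can take it by the edge. Do not pick the plate up or tip it, and leave the tray, the tape roll, the jar and the brush where they are.

Things in the scene. Friction and masses are not known exactly. Their poses are not given: they have to be found in the camera images.
- ledge: Fixed raised ledge, a block with a plywood top, 180 (x) by 320 (y) by 60 mm high. Origin: centre of its underside, on the table; x points away from the robot across the ledge, y along its length. A dark steel fence 10 mm thick stands along the whole far (+x) long side; its inner face is 80 mm from the origin in +x and its top is 75 mm above the table (15 mm above the ledge's top). Both short ends (y = +160 and -160 mm) and the near side (x = -90 mm) are open.
- plate: Loose bare-metal stamping plate with flat relief, 100 (x) by 150 (y) by 7 mm thick, about 0.25 kg (varies). It lies flat on the ledge's top, 60 mm above the table, its 150 mm length roughly along the ledge. Origin: centre of its underside; x across, y along its length, z up. It slides with ordinary friction. Flush on the fence its origin is at x = +30 mm of the ledge; a quarter of its length is 37 mm; it tips off the end at 75 mm of overhang.
- tray: Loose open grey plastic tray, 150 (x) by 100 (y) by 30 mm high, 0.6 kg, on the table some 60 to 80 mm clear of one short end of the ledge. Which end varies: the sign of its y in the ledge's frame tells the end over which the plate must stick out. Origin: centre of its underside.
- tape: Bystander: roll of tape (ring, 90 mm outside diameter, 48 mm high) lying flat on the table beyond the other short end of the ledge. Origin: centre of its underside.
- jar: Bystander: small closed jar, 56 mm diameter, 65 mm high, standing on the table behind the fence. Origin: centre of its underside.
- brush: Bystander: brush, about 160 mm long, lying on the table in front of the ledge, on the robot's side. Origin: its underside, near the middle; x along its length.

How it is judged:
At the end, for the whole second after the job is handed in: The plate lies flat and still on the ledge's top, its long side along the fence (gap at its middle under 5 mm, within 0.06 rad), with 22 to 53 mm of its length sticking out over the ledge's end on the tray's side; tray, tape, jar and brush are each within 20 mm of where they were (((y of tray in the frame of ledge above 0 m and y of plate in the frame of ledge between 0.107 and 0.138 m) or (y of tray in the frame of ledge below 0 m and y of plate in the frame of ledge between -0.138 and -0.107 m)) and x of plate in the frame of ledge above 0.025 m and angle between the y axis of plate and the y axis of ledge, either way round below 0.06 rad and height (world z) of plate between 0.055 and 0.065 m and angle between plate's own z axis and vertical below 0.05 rad and linear speed of plate below 0.01 m/s and distance of each of tray, tape, jar, brush from where it was at the start of the episode below 0.02 m); the robot touches nothing.
It fails at once if the plate is lifted (more than 12 mm off the ledge's top) (height (world z) of plate above 0.072 m).
It fails at once if the plate is tipped by more than 0.25 rad (angle between plate's own z axis and vertical above 0.25 rad).
It fails at once if tray, tape, jar or brush is moved by 20 mm or more (distance of any of tray, tape, jar, brush from where it was at the start of the episode above 0.02 m).
It also fails if it takes over 64 s, if anything falls off the work surface, if the arm or the gripper's body presses on something with over 40 N, if the wrist force passes 120 N, or if a joint passes its speed limit or range.

## Working session

There is one attempt and no reset: what is moved stays moved. The work goes in short steps, Python scripts to look and compute and a tool call to move; the robot and the scene stay as the last step left them, time stands still between calls to the robot, and variables do not carry over. Pictures are saved under pics/ and viewed, at most 10 in all, crops included, and the job is handed in when it is done.

Besides the shell and the picture viewer there is one more tool, called after "Call:" as name(argument=value, ...) on one line, values as JSON. apply_moves: Moves the arm, as the interface text tells. Shifts and turns lie within -1 to 1; 1 stands for 0.8 m of shift or 45 degrees of turn. Its arguments: {"type":"object","properties":{"series":{"type":"array"},"jaw":{"type":"number"},"squeeze":{"type":"number"}},"required":["series"]}

```bash
mkdir -p pics
cat > h.py <<'E'
import numpy as np, cv2
from scipy.spatial.transform import Rotation as R
from plant import ctrl
def cam(name):
    c=ctrl.get_calibration(name)
    K=np.array([[c['fx'],0,c['cx']],[0,c['fy'],c['cy']],[0,0,1.]]);D=np.array(c['dist_coeffs'],float)
    if 'xyz' in c: return K,D,np.array(c['xyz']),R.from_quat(c['orientation']).as_matrix()
    s=ctrl.get_state();T=np.eye(4);T[:3,:3]=R.from_quat(s['tcp_rot']).as_matrix();T[:3,3]=s['eef_pos']
    T=T@np.array(c['hand_eye']);return K,D,T[:3,3],T[:3,:3]
def pix2w(cm,uv,z):
    K,D,p,M=cm
    n=cv2.undistortPoints(np.array(uv,float).reshape(-1,1,2),K,D).reshape(-1,2)
    d=np.c_[n[:,0],-n[:,1],-np.ones(len(n))]@M.T
    return p+d*((z-p[2])/d[:,2])[:,None]
def w2pix(cm,P):
    K,D,p,M=cm
    q=(np.array(P,float).reshape(-1,3)-p)@M*[1,-1,-1]
    return cv2.projectPoints(q,np.zeros(3),np.zeros(3),K,D)[0].reshape(-1,2)
def save(img,n): cv2.imwrite('pics/'+n,cv2.cvtColor(img,cv2.COLOR_RGB2BGR))
E
python3 - <<'E'
from h import *
for n in ['scene','side']:
    c=cam(n); save(ctrl.read_camera(n),n+'0.png'); print(n,c[2].round(3),(-c[3][:,2]).round(2))
    for t,z in [('ledge',.06),('plate',.067),('tray',.03),('tape',.048),('jar',.065),('brush',.01)]:
        for r in ctrl.silhouettes(t,n)[:1]:
            m=r['pixels'].astype(np.uint8); q=cv2.boxPoints(cv2.minAreaRect(cv2.findNonZero(m)))
            print(t,round(r['p'],2),(np.array(r['xy'])*[512,384]).round(),pix2w(c,np.array(r['xy'])*[512,384],z).round(3)[0][:2],pix2w(c,q,z)[:,:2].round(3).tolist())
E
```

```text
scene [1.106 0.357 0.515] [-0.69 -0.4  -0.6 ]
ledge 0.77 [229. 199.] [0.633 0.014] [[0.717, -0.151], [0.424, -0.328], [0.484, 0.147], [0.71, 0.188]]
plate 0.67 [242. 181.] [0.572 0.007] [[0.624, -0.066], [0.506, -0.124], [0.511, 0.074], [0.619, 0.106]]
tray 0.67 [351. 235.] [0.577 0.264] [[0.652, 0.211], [0.456, 0.197], [0.486, 0.319], [0.665, 0.312]]
tape 0.71 [148. 156.] [ 0.574 -0.279] [[0.563, -0.367], [0.489, -0.311], [0.598, -0.191], [0.66, -0.242]]
jar 0.8 [208. 239.] [0.755 0.049] [[0.729, 0.002], [0.701, 0.05], [0.785, 0.107], [0.81, 0.064]]
brush 0.54 [277. 166.] [0.398 0.004] [[0.422, -0.097], [0.377, -0.117], [0.376, 0.051], [0.419, 0.063]]
side [0.508 1.063 0.712] [ 0.06 -0.84 -0.54]
ledge 0.92 [261. 212.] [0.575 0.088] [[0.651, 0.213], [0.702, -0.205], [0.474, -0.21], [0.479, 0.208]]
plate 0.69 [269. 190.] [ 0.561 -0.006] [[0.619, -0.069], [0.514, -0.081], [0.508, 0.082], [0.602, 0.093]]
tray 0.96 [264. 274.] [0.552 0.274] [[0.63, 0.337], [0.638, 0.202], [0.474, 0.216], [0.482, 0.347]]
tape 0.89 [276. 150.] [ 0.557 -0.27 ] [[0.6, -0.355], [0.513, -0.366], [0.509, -0.216], [0.589, -0.206]]
jar 0.89 [201. 206.] [0.719 0.085] [[0.763, 0.011], [0.707, 0.005], [0.684, 0.145], [0.734, 0.151]]
brush 0.63 [325. 212.] [ 0.415 -0.007] [[0.441, -0.105], [0.397, -0.127], [0.384, 0.056], [0.424, 0.074]]
```

View pics/side0.png

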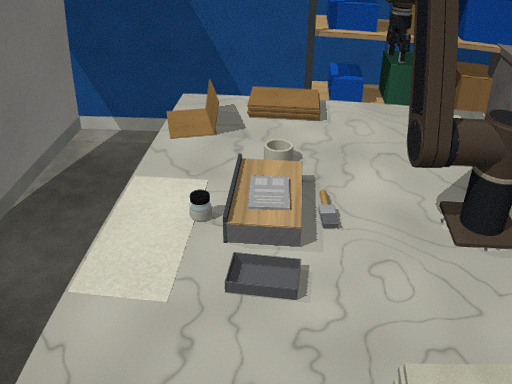

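View pics/scene0.png

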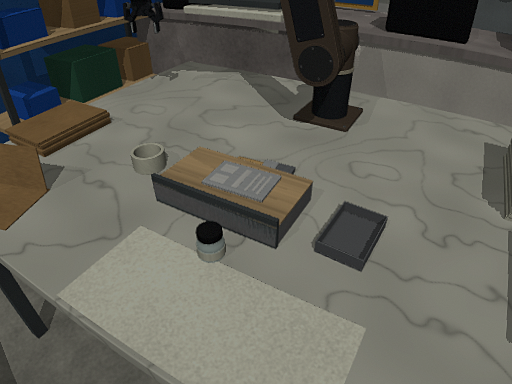

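The tray is at the +y end (image side 264,275) and the fence is on the far side. The plate lies mid-ledge at (269,190), slightly askew. I'll fit poses by matching model silhouettes in both cameras.

```bash
cat >> h.py <<'E'
from scipy.optimize import minimize
def box(x0,x1,y0,y1,z0,z1): return np.array([[x,y,z] for x in(x0,x1) for y in(y0,y1) for z in(z0,z1)])
LEDGE=[box(-.09,.09,-.16,.16,0,.06),box(.08,.09,-.16,.16,0,.075)]
PLATE=[box(-.05,.05,-.075,.075,.06,.067)]
def render(cm,parts,p):
    m=np.zeros((384*2,512*2),np.uint8); Rz=R.from_euler('z',p[2]).as_matrix()
    for b in parts:
        u=w2pix(cm,b@Rz.T+[p[0],p[1],0]); cv2.fillConvexPoly(m,cv2.convexHull(np.round((u*2+.5)*16).astype(np.int32)),1,cv2.LINE_8,4)
    return m>0
def fit(parts,obs,p0):
    def cost(p):
        return sum(1-(lambda a,b:(a&b).sum()/(a|b).sum())(render(cm,parts,p),cv2.resize(m.astype(np.uint8),(1024,768),interpolation=0)>0) for cm,m in obs)/len(obs)
    r=minimize(cost,p0,method='Nelder-Mead',options=dict(initial_simplex=np.array(p0)+np.array([[0,0,0],[.015,0,0],[0,.015,0],[0,0,.1]]),xatol=1e-4,fatol=1e-5))
    return r.x,r.fun
def best(t,n):
    r=ctrl.silhouettes(t,n); return r[0]['pixels'] if r else np.zeros((384,512),bool)
def rel(L,P):
    d=R.from_euler('z',-L[2]).as_matrix()[:2,:2]@(P[:2]-L[:2]); return d,P[2]-L[2]
E
python3 - <<'E'
from h import *
ol=[];op=[]
for n in ['scene','side']:
    im=ctrl.read_camera(n); c=cam(n); p=best('plate',n); l=best('ledge',n)|p; ol.append((c,l)); op.append((c,p))
for o in (ol,ol[:1],ol[1:]): print('L',fit(LEDGE,o,[.575,0,0.05]))
for o in (op,op[:1],op[1:]): print('P',fit(PLATE,o,[.56,0,0.05]))
L,_=fit(LEDGE,ol,[.575,0,0.05]);P,_=fit(PLATE,op,[.56,0,.05]);print(rel(L,P)); np.save('L.npy',L)
im=ctrl.read_camera('side')
im=cv2.resize(im[130:310,190:350],None,fx=3.3,fy=3.3)
for parts,p in((LEDGE[:1],L),(LEDGE[1:],L),(PLATE,P)):
    m=render(ol[1][0],parts,p).astype(np.uint8); 
    cs,_=cv2.findContours(m,0,1)
    for k in cs: cv2.polylines(im,[((k/2-[190,130])*3.3).astype(np.int32)],True,(255,0,0),1)
save(im,'ov.png')
E
```

```text
L (array([ 0.56991056, -0.02443759,  0.00741334]), np.float64(0.03697537845303367))
L (array([ 0.57066976, -0.02264508, -0.00185238]), np.float64(0.037513532566278096))
L (array([ 0.56991099, -0.02939874,  0.00776173]), np.float64(0.029042416702305562))
P (array([ 0.56234035, -0.00103594,  0.05969189]), np.float64(0.041237333042104196))
P (array([ 5.63248481e-01, -4.19883748e-04,  4.75777818e-02]), np.float64(0.028169014084507005))
P (array([ 0.56181344, -0.00242584,  0.06017488]), np.float64(0.034178809138334265))
(array([-0.00739652,  0.02345712]), np.float64(0.05227854681645899))
```

View pics/ov.png

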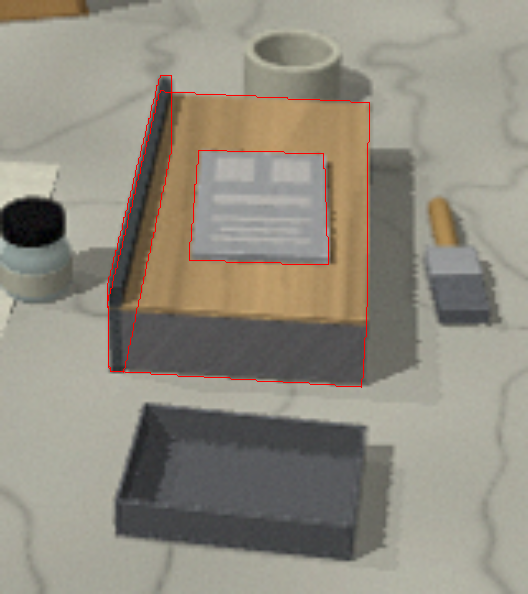

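```bash
python3 -c "
from h import *
s=ctrl.get_state(); print(s['time'],s['eef_pos'],R.from_quat(s['tcp_rot']).as_matrix().round(3).tolist(),s['opening'],ctrl.nose_length,s['contact_force'])"
```

```text
1.05 [ 0.16559056 -0.65435882  0.25032058] [[0.969, 0.245, 0.0], [0.245, -0.969, -0.0], [0.0, 0.0, -1.0]] 0.9965756008544903 0.019 [0.78823647 0.25863009 0.72955094]
```

Call:
apply_moves(series=[[0.15, 0.15, 0, 0, 0, -0.1], [0.25, 0.25, 0, 0, 0, -0.2], [0.41, 0.44, 0, 0, 0, -0.306], [0.41, 0.44, 0, 0, 0, -0.306], [0.41, 0.44, 0, 0, 0, -0.306], [0.41, 0.44, 0, 0, 0, -0.306], [0.41, 0.44, 0, 0, 0, -0.306], [0.41, 0.44, 0, 0, 0, -0.306], [0.391, 0.817, -0.13, 0, 0, -0.306], [0.391, 0.817, -0.13, 0, 0, -0.306], [0.391, 0.817, -0.13, 0, 0, -0.306], [0.391, 0.817, -0.13, 0, 0, -0.306], [0.391, 0.817, -0.13, 0, 0, -0.306], [0.391, 0.817, -0.13, 0, 0, -0.306], [0.391, 0.817, -0.13, 0, 0, -0.306], [0.391, 0.817, -0.13, 0, 0, -0.306], [0.391, 0.817, -0.13, 0, 0, -0.306]], jaw=0.6)

```text
time: 3.18
eef_pos: [0.4791, -0.0021, 0.1471]
tcp_rot: [1.0, 0.003, 0.001, 0.0]
contact_force: [0.1, 0.8, -0.7]
opening: 0.6
finger_force: 0.0
```

Call:
apply_moves(series=[[0, 0, -0.03, 0, 0, 0], [0, 0, -0.05, 0, 0, 0], [0, 0, -0.065, 0, 0, 0], [0, 0, -0.075, 0, 0, 0], [0, 0, -0.079, 0, 0, 0], [0, 0, -0.079, 0, 0, 0]])

```text
time: 3.92
eef_pos: [0.4785, -0.0008, 0.0832]
tcp_rot: [1.0, 0.004, 0.0, 0.0]
contact_force: [0.5, 0.1, 0.6]
opening: 0.599
finger_force: 0.0
```

```bash
python3 -c "
from h import *
im=ctrl.read_camera('side'); save(cv2.resize(im[120:260,180:380],None,fx=4,fy=4),'s1.png')"
```

```text
(no output)
```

View pics/s1.png

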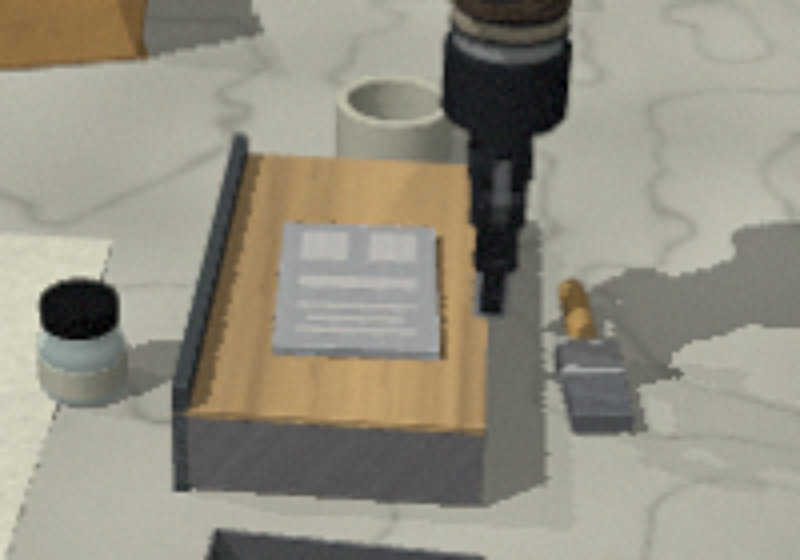

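Call:
apply_moves(series=[[0, 0, 0.01, 0, 0, 0], [0.012, 0, 0.01, 0, 0, 0], [0.012, 0, 0.004, 0, 0, 0], [0.012, 0, 0, 0, 0, 0], [0.012, 0, -0.004, 0, 0, 0], [0.012, 0, -0.004, 0, 0, 0]])

```text
time: 4.72
eef_pos: [0.4874, -0.0007, 0.0793]
tcp_rot: [1.0, 0.004, -0.001, -0.0]
contact_force: [-0.9, 0.3, -0.9]
opening: 0.599
finger_force: 0.0
```

Call:
apply_moves(series=[[0, 0, -0.003, 0, 0, 0], [0, 0, -0.005, 0, 0, 0], [0, 0, -0.005, 0, 0, 0]])

```text
time: 5.1
eef_pos: [0.488, -0.0008, 0.0759]
tcp_rot: [1.0, 0.004, 0.0, 0.0]
contact_force: [-0.3, -0.5, -0.0]
opening: 0.602
finger_force: 0.0
```

Call:
apply_moves(series=[[0, 0, -0.0015, 0, 0, 0], [0, 0, -0.003, 0, 0, 0], [0, 0, -0.003, 0, 0, 0]])

```text
time: 5.48
eef_pos: [0.4881, -0.0008, 0.0757]
tcp_rot: [1.0, 0.004, -0.001, -0.0]
contact_force: [-6.8, 1.6, 13.2]
opening: 0.602
finger_force: 7.0
```

Call:
apply_moves(series=[[0, 0, 0.006, 0, 0, 0], [0, 0, 0.006, 0, 0, 0], [0.01, 0, 0.006, 0, 0, 0], [0.018, 0, 0.006, 0, 0, 0], [0.026, 0, 0.006, 0, 0, 0], [0.034, 0, 0.006, 0, 0, 0], [0.042, 0, 0.006, 0, 0, 0], [0.046, 0, 0.006, 0, 0, 0], [0.05, 0, 0.006, 0, 0, 0], [0.054, 0, 0.006, 0, 0, 0], [0.054, 0, 0.006, 0, 0, 0]])

```text
time: 6.85
eef_pos: [0.5317, -0.0008, 0.0786]
tcp_rot: [1.0, 0.004, 0.001, 0.0]
contact_force: [0.3, -0.3, 0.3]
opening: 0.596
finger_force: 0.0
```

Call:
apply_moves(series=[[0.003, 0, 0, 0, 0, 0], [0.006, 0, 0, 0, 0, 0], [0.009, 0, 0, 0, 0, 0], [0.009, 0, 0, 0, 0, 0]])

```text
time: 7.35
eef_pos: [0.5388, -0.0008, 0.0784]
tcp_rot: [1.0, 0.004, 0.001, 0.0]
contact_force: [-0.4, -0.3, 0.4]
opening: 0.602
finger_force: 0.2
```

```bash
python3 -c "
from h import *
im=ctrl.read_camera('side'); save(cv2.resize(im[120:260,180:380],None,fx=4,fy=4),'s2.png')"
```

```text
(no output)
```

View pics/s2.png

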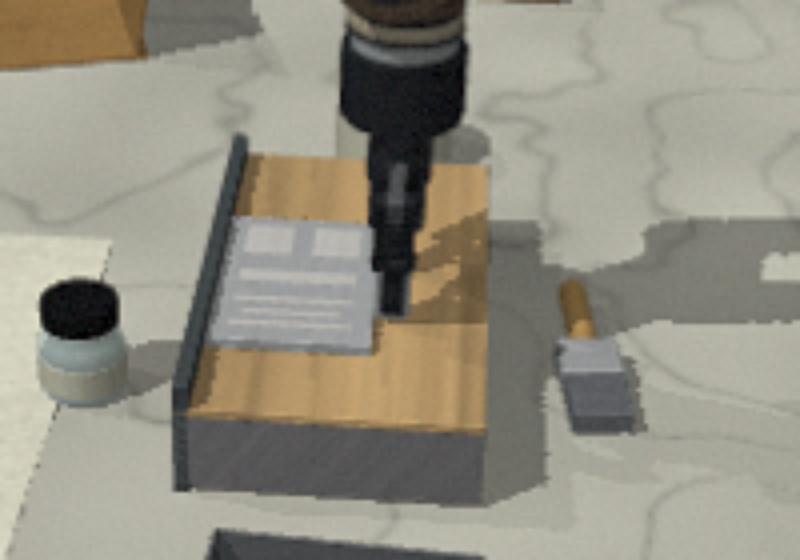

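The plate, spanning (215–375, 215–355), is now nearly on the fence. I'll push a little further until force builds.

Call:
apply_moves(series=[[0.002, 0, 0, 0, 0, 0], [0.004, 0, 0, 0, 0, 0], [0.004, 0, 0, 0, 0, 0]])

```text
time: 7.78
eef_pos: [0.5395, -0.0007, 0.078]
tcp_rot: [1.0, 0.004, -0.003, -0.0]
contact_force: [-7.4, -0.9, 6.1]
opening: 0.601
finger_force: 3.9
```

Call:
apply_moves(series=[[0.002, 0, 0, 0, 0, 0], [0.003, 0, 0, 0, 0, 0], [0.003, 0, 0, 0, 0, 0]])

```text
time: 8.15
eef_pos: [0.5397, -0.0006, 0.0776]
tcp_rot: [1.0, 0.004, -0.007, -0.0]
contact_force: [-13.7, -1.2, 8.3]
opening: 0.598
finger_force: 6.9
```

Call:
apply_moves(series=[[-0.02, 0, 0.003, 0, 0, 0], [-0.02, 0, 0.04, 0, 0, 0], [-0.01, -0.03, 0.09, 0, 0, 0], [-0.01, -0.06, 0.09, 0, 0, 0], [-0.01, -0.14, 0.09, 0, 0, 0], [-0.01, -0.14, 0.09, 0, 0, 0]], jaw=0.45)

```text
time: 8.9
eef_pos: [0.5368, -0.1163, 0.151]
tcp_rot: [1.0, 0.001, 0.001, 0.001]
contact_force: [-0.2, 0.8, 0.2]
opening: 0.446
finger_force: 0.0
```

```bash
python3 -c "
from h import *
s=ctrl.get_state(); print(s['qpos'],s['eef_pos'])
L=np.load('L.npy')
ctrl.read_camera('side');ctrl.read_camera('scene')
o=[(cam(n),best('plate',n)) for n in('scene','side')]
for q in (o,o[:1],o[1:]):
  P,f=fit(PLATE,q,[.6,0,.01]);print(P,f,rel(L,P))"
```

```text
[-3.97956437e-01  1.14348208e-01  1.96977271e+00 -4.43796994e-04
  1.05426236e+00  1.17045264e+00] [ 0.53676183 -0.11629056  0.15102208]
[ 0.59922651 -0.00374404  0.00755427] 0.1012571480325355 (array([0.02946855, 0.02047566]), np.float64(0.0001409311577070648))
[ 0.58845729 -0.00280431 -0.00452448] 0.14244741873804967 (array([0.0187066 , 0.02149519]), np.float64(-0.011937815349585906))
[ 0.59946142 -0.00495693  0.0134412 ] 0.029636363636363683 (array([0.02969446, 0.01926105]), np.float64(0.006027859615005763))
```

Call:
apply_moves(series=[[0.04, 0, 0, 0, 0, 0.22], [0.075, 0, 0, 0, 0, 0.44], [0.075, 0, 0, 0, 0, 0.66], [0.075, 0, 0, 0, 0, 0.88], [0.075, 0, 0, 0, 0, 1], [0.075, 0, 0, 0, 0, 1]])

```text
time: 9.85
eef_pos: [0.596, -0.1112, 0.1501]
tcp_rot: [0.922, 0.387, -0.0, -0.0]
contact_force: [-0.3, -0.5, -0.0]
opening: 0.451
finger_force: 0.0
```

Call:
apply_moves(series=[[0, 0.004, 0, 0, 0, 0.22], [0, 0.007, 0, 0, 0, 0.44], [0, 0.007, 0, 0, 0, 0.66], [0, 0.007, 0, 0, 0, 0.88], [0, 0.007, -0.03, 0, 0, 1], [0, 0.007, -0.06, 0, 0, 1], [0, 0.007, -0.08, 0, 0, 1], [0, 0.007, -0.086, 0, 0, 1], [0, 0.007, -0.086, 0, 0, 1]])

```text
time: 10.98
eef_pos: [0.5962, -0.107, 0.0817]
tcp_rot: [0.705, 0.71, 0.0, 0.0]
contact_force: [-0.6, -0.4, -0.6]
opening: 0.451
finger_force: 0.0
```

Call:
apply_moves(series=[[0, 0, -0.0025, 0, 0, 0], [0, 0.01, -0.0025, 0, 0, 0], [0, 0.018, -0.0025, 0, 0, 0], [0, 0.026, -0.0025, 0, 0, 0], [0, 0.034, -0.0025, 0, 0, 0], [0, 0.042, -0.0025, 0, 0, 0], [0, 0.05, -0.0025, 0, 0, 0], [0, 0.058, -0.0025, 0, 0, 0], [0, 0.066, -0.0025, 0, 0, 0], [0, 0.074, -0.0025, 0, 0, 0], [0, 0.082, -0.0025, 0, 0, 0], [0, 0.09, -0.0025, 0, 0, 0], [0, 0.098, -0.0025, 0, 0, 0], [0, 0.106, -0.0025, 0, 0, 0], [0, 0.114, -0.0025, 0, 0, 0], [0, 0.122, -0.0025, 0, 0, 0], [0, 0.128, -0.0025, 0, 0, 0], [0, 0.132, -0.0025, 0, 0, 0], [0, 0.135, -0.0025, 0, 0, 0], [0, 0.135, -0.0025, 0, 0, 0]])

```text
time: 13.48
eef_pos: [0.5959, 0.0012, 0.0793]
tcp_rot: [0.705, 0.71, 0.0, -0.0]
contact_force: [1.1, -0.5, 0.9]
opening: 0.449
finger_force: 0.3
```

```bash
python3 -c "
from h import *
im=ctrl.read_camera('side'); save(cv2.resize(im[120:300,180:340],None,fx=3.3,fy=3.3),'s3.png')
L=np.load('L.npy')
P,f=fit(PLATE,[(cam('side'),best('plate','side'))],[.6,.09,.01]);print(P,f,rel(L,P))"
```

```text
[0.59884759 0.08674776 0.00504328] 0.03544380490760379 (array([0.02976048, 0.11096778]), np.float64(-0.002370061463588955))
```

View pics/s3.png

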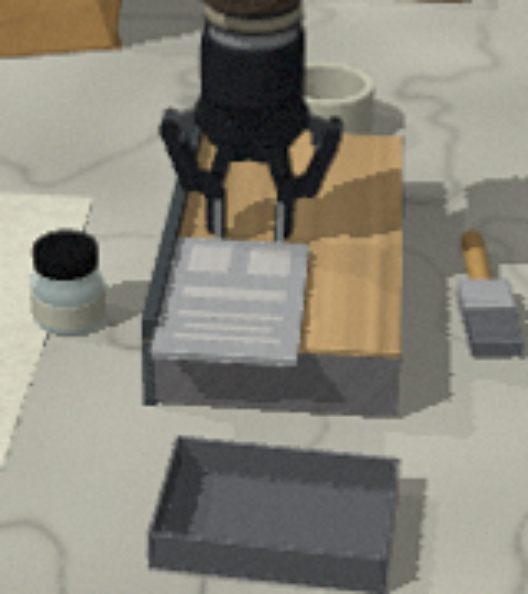

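The plate is flush, with its front edge just past the ledge end (155–300, 360). Another 9 mm to go, then retreat.

Call:
apply_moves(series=[[0, 0.004, 0, 0, 0, 0], [0, 0.008, 0, 0, 0, 0], [0, 0.011, 0, 0, 0, 0], [0, 0.011, 0, 0, 0, 0], [0, 0.0, 0, 0, 0, 0], [0, -0.02, 0.01, 0, 0, 0], [0, -0.03, 0.06, 0, 0, 0], [0, -0.1, 0.12, 0, 0, 0], [0, -0.25, 0.15, 0, 0, 0], [-0.05, -0.3, 0.2, 0, 0, 0], [-0.05, -0.3, 0.2, 0, 0, 0], [-0.05, -0.3, 0.2, 0, 0, 0], [-0.05, -0.3, 0.2, 0, 0, 0]])

```text
time: 15.2
eef_pos: [0.5556, -0.2397, 0.2396]
tcp_rot: [0.705, 0.709, 0.0, -0.0]
contact_force: [-0.5, 0.9, -0.1]
opening: 0.448
finger_force: 0.0
```

```bash
python3 -c "
from h import *
im=ctrl.read_camera('side'); save(cv2.resize(im[120:300,180:340],None,fx=3.3,fy=3.3),'s4.png')
ctrl.read_camera('scene')
L=np.load('L.npy')
p=best('plate','side');c=cam('side')
P,f=fit(PLATE,[(c,p)],[.6,.095,.01]);print(P,f,rel(L,P))
o=[(c,best('ledge','side')|p),(cam('scene'),best('ledge','scene')|best('plate','scene'))]
class _:pass
# joint ledge check incl. plate at its fitted pose
for q in (o,o[:1],o[1:]):
  def parts(): 
    return LEDGE
  L2,f=fit(LEDGE,q,[.57,-.025,.007]);print(L2,f,rel(L2,P))"
```

```text
[0.59817638 0.09160283 0.01538094] 0.07529802323826773 (array([0.02912528, 0.11582769]), np.float64(0.007967605721405015))
[ 0.57016656 -0.0222746   0.0085553 ] 0.06273603511861775 (array([0.02898304, 0.11363364]), np.float64(0.006825647378517282))
[ 0.56950918 -0.03177598  0.00543313] 0.07148765213281338 (array([0.02933711, 0.12322124]), np.float64(0.00994781709815873))
[ 0.57169429 -0.01925766  0.00092558] 0.03680209310361848 (array([0.02658468, 0.11083593]), np.float64(0.014455364760488169))
```

View pics/s4.png

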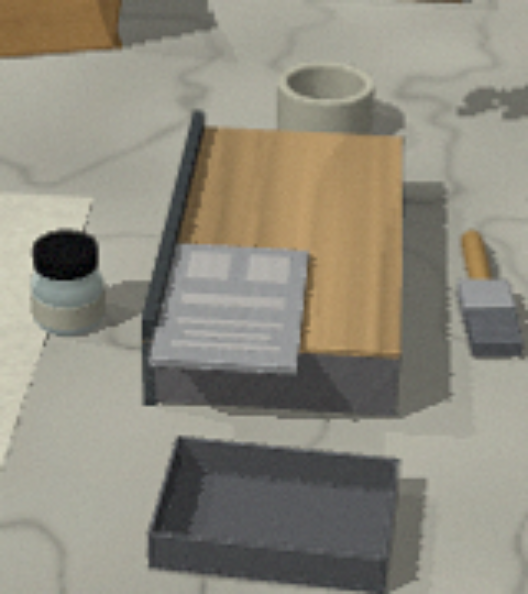

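Plate is flush and overhanging. The overhang estimates spread over 11–23 mm below the limits' centre, so I'll check it by hand-picked edge points in this picture.

```bash
python3 -c "
from h import *
c=cam('side');f=lambda q:np.array(q)/3.3+[180,120]
print('plate',pix2w(c,f([[297,367],[152,360],[309,253],[181,245]]),.067)[:,:2].round(4).tolist())
print('ledge',pix2w(c,f([[400,354],[402,138],[205,128]]),.06)[:,:2].round(4).tolist())
c=cam('scene');m=ctrl.read_camera('scene');save(cv2.resize(m[130:280,130:330],None,fx=4,fy=4),'c4.png')"
```

```text
plate [[0.5472, 0.172], [0.6448, 0.1749], [0.5479, 0.0266], [0.6439, 0.0263]]
ledge [[0.4781, 0.1394], [0.4805, -0.1791], [0.6491, -0.1768]]
```

View pics/c4.png

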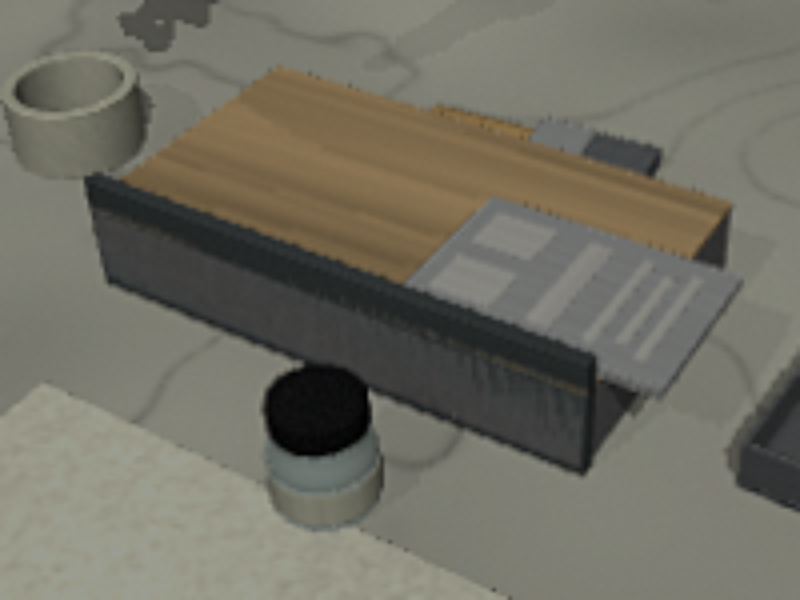

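The scene view shows the plate flush along the fence. It overhangs by about 34 mm: the plate front is at y≈0.173 and the ledge end at y≈0.139. The bystanders are undisturbed, so I'm handing in.

```bash
python3 -c "
from plant import ctrl
print(ctrl.sign_off())"
```

```text
the job is handed in; nothing more can be done
None
```

The plate lies flush on the fence with about 34 mm measured sticking out over the tray end (22–53 mm allowed). The tray, tape, jar and brush look unmoved in the pictures, and the job is handed in with no verdict shown.

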